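Set the rotary stage to its scale line and clamp it

ROBOT

A 6-joint arm with a two-finger parallel gripper is mounted at the origin on the work surface; the furniture and walls round the work are solid. World frame = base frame: x ahead of the robot, y to its left, z up, the work surface at z = 0. Lengths are in m, angles in rad, forces in N, time in s.
With the tool pointing down it reaches from about 0.375 to 0.825 m from the base axis. Payload 5.5 kg.
Tool frame: the origin (TCP) lies on the front face of the gripper's body, between the roots of the fingers; the fingertips stand 73 mm ahead of it and the grasp point (between the pads) lies 54 mm ahead of it (finger_overhang is the distance from the TCP to the fingertips, in m); z points along the fingers, y is the line along which they close (so a half turn about z gives the same grasp; the last joint's range is limited). The gripper opens to 85 mm and grips with 20 to 120 N. Pads are 22 mm wide; open, the fingers measure 114 mm over their backs; the gripper's body (76 mm by 85 mm) begins 54 mm behind the grasp point. The pads swing forward as they close: fully open they stand 13 mm farther back than shut.
Start: joints at [-1.16, 0.314, -0.047, 1.21, 0, 1.571], TCP at [0.24, -0.55, 0.304] pointing down, gripper open.
Joint ranges: [-2.67, 2.67], [-0.69, 1.73], [-1.03, 1.25], [-2.08, 2.16], [-1.42, 1.45], [-3.14, 3.14]. Speed limits (rad/s): [2.39, 2.39, 3.01, 3.14, 3.14, 3.14].

INTERFACE

Orientations are given as a 3x3 rotation matrix whose columns are the frame's x, y, z axes.
In Python, from rig import move_ptp, line_to, set_joints, set_gripper, hold, ik, get_obs, snapshot, IKError, job_done, finger_overhang gives the robot as it stands. Calls block until the motion is done:
- move_ptp(position, orientation): joint-space move of the TCP to a pose.
- line_to(position, rate=0.15, orientation=None, f_stop=None): straight line of the TCP; orientation=None keeps the orientation; rate is the mean speed in m/s. With f_stop (N) it stops when the force on the tool has changed by that much, and returns True; else False.
- set_joints(angles): joint-space move.
- set_gripper(opening, newtons=None): opening from 0.0 (shut) to 1.0 (fully open); newtons is the grip in N (None keeps the last); returns when the fingers have stopped.
- hold(seconds).
- ik(position, orientation): joint angles nearest the present ones, or None.
- get_obs(): the state.
- snapshot(name): name is "scene" or "side" or "wrist"; returns a dict with "color" (420x560x3 uint8, blue, green, red), "mtx" (3x3 intrinsics, pixels), "position" and "orientation" of the camera in the world. Camera axes: x right, y up, looking along -z (the intrinsics and any distortion apply to the point x, -y, -z); pixel columns grow to the right and rows downward; lengths in m; the calibration is good to about 2 mm. A picture is of the moment at which its call begins. There is no depth.
A pose or a line that the arm cannot do raises IKError and nothing moves.
- job_done(): hands the job in; it is judged then, once.
The state is a dict: "clock": time; "qpos": joint angles; "qd": joint speeds; "joint_torque": joint torques, N m; "tool_pos": TCP position; "tcp_rot": TCP orientation; "ft_force": force on the tool from outside, world axes, zero at the start; "ft_torque": the same for the moment, N m; "opening": opening from 0.0 (shut) to 1.0 (fully open); "grasp_force": force on a finger pad.
Only numpy, scipy, OpenCV 4.12 (cv2) and the standard library are available. Lean on these libraries where they do the work, as an engineer would, in place of code of your own. Each camera call takes 0.05 s, during which the arm holds its last target. There are 200 camera calls.

TASK

With shut fingers, push the upright post on the round dial so that the dial turns until its index mark lines up with the one long line on the scale ring, and let it come to rest there. Then push the knob of the clamp lever clockwise, fully home against its stop, without losing the setting. Push gently and only with the outside of the fingers: do not pinch or lift anything, do not shove the stage along the bench, and leave the jars, the star knob and the stopwatch alone.

Things in the scene. Friction and masses are not known exactly. Their poses are not given: they have to be found in the camera images.
- stage: Rotary stage loose on rubber feet, about 2 kg: grey drum 156 mm across, bracket on its right (-y). Origin on the dial axis at the underside; x away from the robot at yaw 0. White scale ring (145 mm across, top at 30 mm, a short line every 10 degrees and one long one) round the aluminium dial (110 mm across, top at 32 mm). Heights are above the bench; nothing on it is above 73 mm.
- dial (a joint): Angle of the dial in rad, counter-clockwise seen from above positive, range -2.9 to 2.9; it starts between 0.95 and 1.9. At 0 the index mark points along -x of the stage and the finger post lies along +x of the stage. Light friction (about 2 N at the post); it stays where it is left.
- scale_collar (a joint): Angle of the scale ring in rad, same sense and zero as dial: the long line points along -x of the stage at 0. It is set beforehand (between -0.6 and 0.6) and is not to be moved. The marks line up when dial equals scale_collar.
- index_mark (a point): Outer end, at the rim of the dial, of the dial's index mark: a single black radial line 20 x 4 mm; 55 mm from the dial's axis.
- target_line (a point): Inner end of the long line of the scale ring: black, 14 x 4 mm (the other lines are 6 x 1.5 mm); 55 mm from the dial's axis. It meets index_mark when the dial is set.
- finger_post (a point): Centre of the top of the finger post, an upright black round post fixed on the dial, 18 mm in diameter on a 20 mm foot 4 mm high, 44 mm from the dial's axis, opposite the index mark. It rises from the dial (32 mm above the bench) to 72 mm; push it sideways anywhere between 40 and 70 mm.
- clamp_lever (a joint): Clamp lever, rad: 0 open, 1.05 fully home at its stop, growing clockwise from above; starts between 0 and 0.25. In the stage's frame its arm points 240 degrees counter-clockwise from +x (mostly -y) at 0 and along -x at 1.05. Light friction (1.5 N at the knob), stays where left. It must still be open (under 0.4) while the dial is set.
- lever_knob (a point): Centre of the top of the black upright knob at the end of the clamp lever, 17 mm in diameter, from 41 to 72 mm above the bench, 60 mm from the lever's pivot. The flat steel arm below it lies 32 to 40 mm above the bench.
- lever_pivot (a point): Top of the pivot of the clamp lever, on the bracket at the stage's (50, -105) mm; vertical axis.
- jar_amber: Brown jar with black cap, 51 mm across, 89 mm high, standing to the left of the stage; origin at the centre of its underside. Bystander.
- jar_white: White jar with blue cap, 59 mm across, 71 mm high, to the left of the stage; origin at the centre of its underside. Bystander.
- spare_knob: Black star knob, 46 mm across, 34 mm high, lying to the right of the stage; origin at the centre of its underside. Bystander.
- stopwatch: Black stopwatch, 66 x 62 x 18 mm, lying to the right of the stage; origin at the centre of its underside. Bystander.

How it is judged:
By the outcome, as a careful person would: the job done as asked, in the order asked, and still so for the second after the job is handed in, with the robot touching nothing.
It also fails if it takes over 53 s, if anything falls off the work surface, if the arm or the gripper's body presses on something with over 40 N, if the wrist force passes 120 N, or if a joint passes its speed limit or range.

## Working session

There is one attempt and no reset: what is moved stays moved. The work goes in short steps, each a Python script; the robot and the scene stay as the last script left them, time stands still between calls to the robot, and variables do not carry over. Pictures are saved under pics/ and viewed, at most 10 in all, crops included, and the job is handed in when it is done.

```bash
ls; mkdir -p pics
python3 - <<'E'
from rig import *
import cv2,numpy as np
for n in("scene","side"):
    s=snapshot(n); cv2.imwrite(f"pics/{n}0.png",s["color"]); print(n,s["mtx"].tolist(),s["position"],np.round(s["orientation"],3).tolist(),[k for k in s])
o=get_obs(); print(o["clock"],o["tool_pos"],np.round(o["tcp_rot"],3).tolist(),finger_overhang)
E
```

```text
pics
scene [[382.4590319849893, 0.0, 283.4788974455341], [0.0, 382.4590319849893, 215.12103931470978], [0.0, 0.0, 1.0]] [ 0.00198055 -0.54031965  0.49947271] [[0.768, 0.305, -0.563], [-0.64, 0.387, -0.664], [0.015, 0.87, 0.492]] ['color', 'mtx', 'position', 'orientation']
side [[402.3649361430879, 0.0, 274.5382052762074], [0.0, 402.3649361430879, 205.63806049169239], [0.0, 0.0, 1.0]] [ 0.52592739 -0.67459088  0.55391261] [[0.998, -0.024, 0.058], [0.062, 0.556, -0.829], [-0.012, 0.831, 0.556]] ['color', 'mtx', 'position', 'orientation']
0.1 [ 0.23943521 -0.5496798   0.30310952] [[0.917, 0.399, -0.001], [0.399, -0.917, 0.001], [-0.0, -0.002, -1.0]] 0.0726
```

View pics/scene0.png

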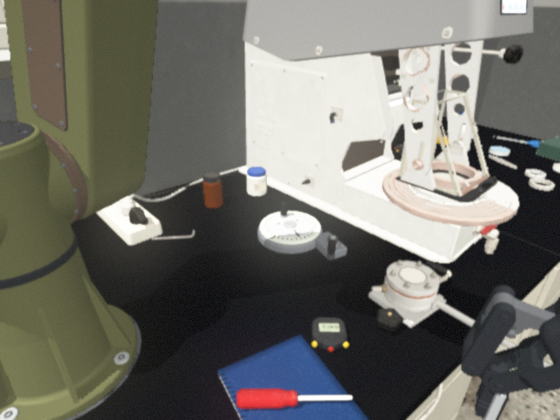

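View pics/side0.png

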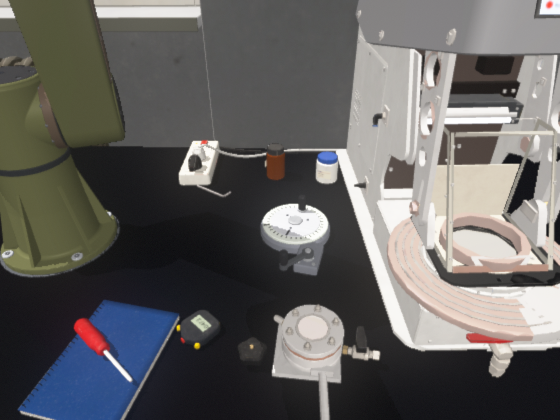

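Both views show the dial stage with its bracket on the right (side view: dial near (295,224), post (302,203), lever near (283,265)). The big machine stands beyond it, and the two jars are on the left.

```bash
cat > h.py <<'E'
from rig import *
import cv2,numpy as np
def back(s,u,v,z):
    K=s["mtx"];d=np.array([(u-K[0,2])/K[0,0],-(v-K[1,2])/K[1,1],-1.]);R=np.array(s["orientation"]);d=R@d
    p=np.array(s["position"]);return p+d*(z-p[2])/d[2]
def proj(s,P):
    c=np.array(s["orientation"]).T@(np.array(P,float)-s["position"]);K=s["mtx"]
    return np.array([K[0,0]*c[0]/-c[2]+K[0,2],K[1,1]*-c[1]/-c[2]+K[1,2]])
def down(a): # tool pointing down, tool x at angle a
    c,s=np.cos(a),np.sin(a);return np.array([[c,s,0],[s,-c,0],[0,0,-1.]])
E
python3 - <<'E'
from h import *
s=snapshot("side");q=snapshot("scene");w=snapshot("wrist");o=get_obs()
print("dial",back(s,295,224,.031),back(q,290,230,.031))
print("post",back(s,302,198,.072)); print("knob?",back(s,283,255,.072),"piv",back(s,308,252,.045))
for n,u,v in(("amber",275,175),("white",327,178),("watch",200,328),("spare",251,350),("machine edge",375,230),("mach edge2",365,190)): print(n,back(s,u,v,0.01))
R=o["tcp_rot"];print("wristcam in tool",R.T@(w["position"]-o["tool_pos"]),np.round(R.T@w["orientation"],3).tolist(),w["mtx"][0,0])
E
```

```text
dial [0.52028961 0.03481878 0.031     ] [0.50441923 0.02775464 0.031     ]
post [0.53427496 0.07674114 0.072     ]
knob? [ 0.5008224  -0.11671589  0.072     ] piv [ 0.54738457 -0.07432044  0.045     ]
amber [0.46083544 0.28699405 0.01      ]
white [0.60215855 0.27627422 0.01      ]
watch [ 0.36696401 -0.2372819   0.01      ]
spare [ 0.45716627 -0.27570596  0.01      ]
machine edge [0.69759871 0.04897933 0.01      ]
mach edge2 [0.69650555 0.21837625 0.01      ]
wristcam in tool [ 0.07755094 -0.00062426 -0.06998618] [[0.001, 0.953, 0.304], [1.0, -0.001, -0.0], [0.0, 0.304, -0.953]] 293.9978027364491
```

Run:
```python
from h import *
print(ik([.43,-.02,.25],down(0)), ik([.43,-.02,.25],down(np.pi)))
set_gripper(0.0)
move_ptp([.43,-.02,.25],down(0))
w=snapshot("wrist");cv2.imwrite("pics/w1.png",cv2.resize(w["color"],None,fx=1.4,fy=1.4,interpolation=cv2.INTER_CUBIC))
np.savez("w1.npz",**w)
o=get_obs();print(o["clock"],o["opening"],o["ft_force"])
```

```text
[-0.04647813  0.02727439 -0.51779495  1.02572698  0.          3.09511452] [-0.04647813  0.02727439 -0.51779495  1.02572698  0.         -0.04647813]
3.1 -0.003818234205955038 [0.33752399 0.27587153 0.37012207]
```

View pics/w1.png

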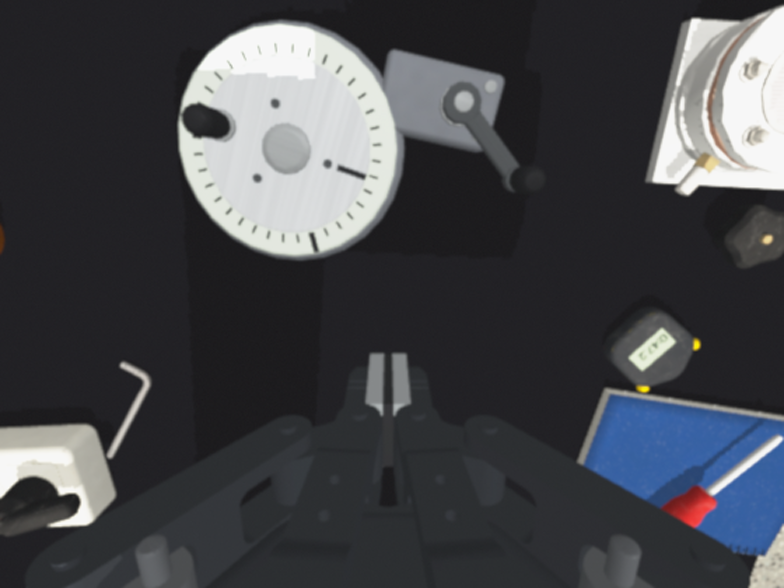

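The wrist view shows (in the enlarged picture) the index mark's outer end at (366,177) and the long line's inner end at (313,234). The post top is at (198,120), the knob top at (530,179) and the pivot at (464,100). The fingers don't obstruct any of these.

```bash
cat >> h.py <<'E'
def topdown(s,c,z,half=.1,ppm=4000):
    n=int(2*half*ppm)
    P=np.array([[c[0]-half,c[1]-half],[c[0]+half,c[1]-half],[c[0]+half,c[1]+half],[c[0]-half,c[1]+half]])
    src=np.float32([proj(s,[*p,z]) for p in P]);dst=np.float32([[0,0],[n,0],[n,n],[0,n]])
    return cv2.warpPerspective(s["color"],cv2.getPerspectiveTransform(src,dst),(n,n),flags=cv2.INTER_CUBIC) # col=x,row=y
def centre(s,c,half=.1,ppm=4000):
    g=cv2.cvtColor(topdown(s,c,.030,half,ppm),cv2.COLOR_BGR2GRAY)
    m=cv2.morphologyEx((g>150).astype(np.uint8),cv2.MORPH_OPEN,np.ones((9,9)))
    cs,_=cv2.findContours(m,cv2.RETR_EXTERNAL,cv2.CHAIN_APPROX_NONE);k=max(cs,key=cv2.contourArea)
    (u,v),r=cv2.minEnclosingCircle(k);e=cv2.fitEllipse(cv2.convexHull(k))
    f=lambda q:(q[0]/ppm+c[0]-half,q[1]/ppm+c[1]-half)
    return f((u,v)),r/ppm,f(e[0]),np.array(e[1])/ppm/2
def marks(s,c):
    out=[]
    for z,r0,r1 in((.032,.038,.052),(.030,.063,.0675)):
        t=np.radians(np.arange(0,360,.1));acc=[]
        g=cv2.cvtColor(s["color"],cv2.COLOR_BGR2GRAY).astype(np.float32)
        for r in np.linspace(r0,r1,12):
            P=np.stack([c[0]+r*np.cos(t),c[1]+r*np.sin(t),0*t+z],1)
            C=(P-s["position"])@np.array(s["orientation"]);K=s["mtx"]
            u=K[0,0]*C[:,0]/-C[:,2]+K[0,2];v=K[1,1]*C[:,1]/C[:,2]+K[1,2]
            acc.append(cv2.remap(g,u.astype(np.float32)[:,None],v.astype(np.float32)[:,None],cv2.INTER_LINEAR).ravel())
        out.append((t,np.mean(acc,0)))
    return out
def dips(t,p,thr=60):
    d=np.median(p)-p;m=(d>thr).astype(np.uint8);n,l=cv2.connectedComponents(m[:,None])
    return [(round(float(np.average(t[l[:,0]==i],weights=d[l[:,0]==i])),4),round(float((l==i).sum()*.1),1),round(float(d[l[:,0]==i].max()))) for i in range(1,n)]
E
python3 - <<'E'
from h import *
w=dict(np.load("w1.npz"))
b=lambda u,v,z:back(w,u/1.4,v/1.4,z)
c0=b(286,142,.03)[:2];print(c0)
a,r,e,ax=centre(w,c0);print(a,r,e,ax)
for (t,p) in marks(w,e): print(dips(t,p))
ang=lambda p:np.arctan2(p[1]-e[1],p[0]-e[0])
print("idx",ang(b(366,177,.032)),"tgt",ang(b(313,234,.03)))
P=b(198,120,.072);print("post",P,ang(P),np.hypot(*(P[:2]-e)))
k=b(530,179,.072);pv=b(464,100,.045);print("knob",k,"piv",pv,np.hypot(*(k-pv)[:2]))
d=pv[:2]-e;print("yaw",np.arctan2(d[1],d[0])-np.arctan2(-105,50),np.hypot(*d))
E
```

```text
[0.52181688 0.04695454]
(np.float64(0.5179265025275412), np.float64(0.04588192975508798)) 0.07271284484863282 (np.float64(0.5178446162360374), np.float64(0.045775781988974695)) [0.07239993 0.07249759]
[(1.2587, 21.4, 170), (4.3692, 5.2, 160)]
[(1.2741, 16.7, 186), (3.3502, 3.6, 169)]
idx -1.9111945423770385 tgt -2.9118535175195253
post [0.53125619 0.08544088 0.072     ] 1.2447438326758766 0.04187111845397853
knob [ 0.49958929 -0.10291014  0.072     ] piv [ 0.54509997 -0.06681425  0.045     ] 0.05808730682115447
yaw -0.20691210903427493 0.1158420010617588
```

The dial must turn clockwise by 1.019 rad. Next I'll approach the post from its counter-clockwise side and feel for contact.

```bash
cat >> h.py <<'E'
E0=np.array([.51785,.04578]);TGT=3.3502;Z=.048+finger_overhang
def fpos(phi,off,z=Z):  # finger centre 'off' behind (ccw of) post at angle phi
    return np.array([*(E0+.044*np.array([np.cos(phi),np.sin(phi)])-off*np.array([np.sin(phi),-np.cos(phi)])),z])
def err(name=None):
    w=snapshot("wrist")
    if name: cv2.imwrite(name,w["color"])
    m=marks(w,E0);return [[d for d in dips(*x) if 2<d[1]] for x in m]
E
python3 - <<'E'
from h import *
phi=4.3692-np.pi
R=down(phi+np.pi)
move_ptp(fpos(phi,.045,.2),R)
line_to(fpos(phi,.045),.15)
f0=get_obs()["ft_force"]
hit=line_to(fpos(phi,.016),.03,f_stop=1.5)
o=get_obs();p=o["tool_pos"];t=np.array([np.sin(phi),-np.cos(phi)])
print(hit,"off",(fpos(phi,0)-p)[:2]@t,f0,o["ft_force"],o["clock"])
print(err("pics/w2.png"))
E
```

```text
True off 0.02201893391184688 [-0.72592471 -0.79867096 -0.64804745] [0.50440689 0.63284082 0.28236806] 7.9417
[[(1.1892, 21.1, 122), (4.3385, 3.9, 113)], [(1.3743, 51.9, 149), (3.351, 2.7, 122)]]
```

View pics/w2.png

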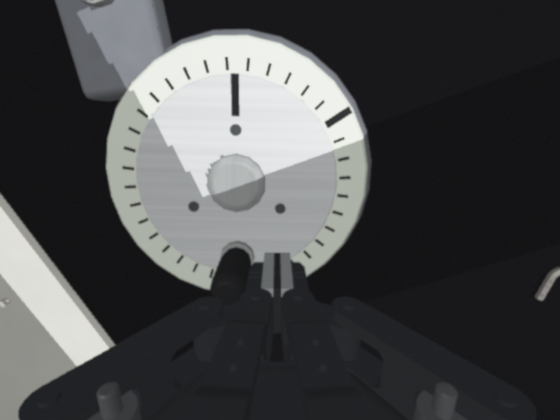

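The finger touches the post (237,265). The index mark (235,95) and the long line (340,116) are both visible for feedback. Now I'll push along the arc.

Run:
```python
from h import *
off=.0233; tgt=TGT-np.pi; phi=4.3385-np.pi
def go(a,b,n,rate):
    for f in np.linspace(a,b,n+1)[1:]: line_to(fpos(f,off),rate,orientation=down(f+np.pi))
go(phi,tgt+.3,6,.04)
e=err();print(e,get_obs()["ft_force"],get_obs()["clock"])
```

```text
[[(0.5198, 24.7, 143), (3.6409, 4.3, 130)], [(0.6878, 51.5, 151), (3.3518, 2.8, 122)]] [-0.43238291  0.08240962  0.13587296] 9.825
```

Run:
```python
from h import *
off=.0233
def go(a,b,n,rate):
    for f in np.linspace(a,b,n+1)[1:]: line_to(fpos(f,off),rate,orientation=down(f+np.pi))
cur=TGT-np.pi+.3
def meas():
    m=err(); i=min(m[0],key=lambda d:abs(d[0]-3.4))[0]; l=min(m[1],key=lambda d:abs(d[0]-3.351))[0]; return i,l
for frac in(.75,.8,1,1,1):
    i,l=meas();r=i-l
    print(i,l,get_obs()["clock"])
    if r<.004: break
    n=cur-r*frac; go(cur,n,max(1,int(r/.06)),.02); cur=n; hold(.3)
print(meas())
# back off along the tangent, rise and look
line_to(fpos(cur,off+.025),.06); hold(.3); print(meas())
line_to(fpos(cur,off+.025,.2),.15)
move_ptp([.43,-.02,.25],down(0) if 0 else down(np.pi)) if 0 else None
e=err("pics/w3.png");print(e,get_obs()["clock"])
```

```text
3.6409 3.3519 9.875
3.4226 3.3521 11.3583
3.3659 3.3524 12.0
3.3546 3.3525 12.6
(3.3545, 3.3525)
(3.3555, 3.3534)
[[(0.2037, 23.1, 142), (3.3546, 3.5, 122)], [(0.1083, 13.2, 154), (3.3529, 2.5, 134), (6.2645, 2.3, 128)]] 14.3
```

View pics/w3.png

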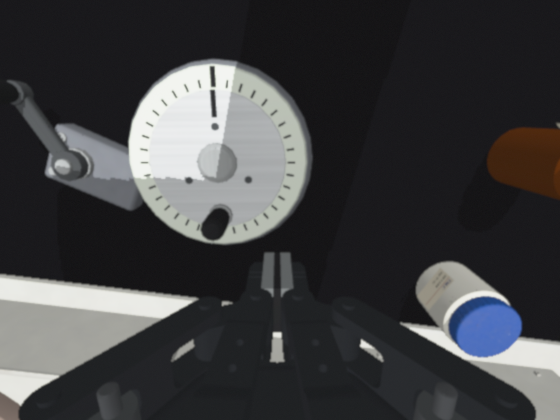

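The marks line up: index 3.3546 against line 3.3529, with the index and long line collinear near (212,90). Next comes the clamp lever.

```bash
cat >> h.py <<'E'
PV=np.array([.5451,-.0668]);ZL=.050+finger_overhang
def lpos(psi,off,z=ZL):
    return np.array([*(PV+.060*np.array([np.cos(psi),np.sin(psi)])-off*np.array([np.sin(psi),-np.cos(psi)])),z])
E
python3 - <<'E'
from h import *
psi=3.812;off=.0228
move_ptp(lpos(psi,.048,.2),down(psi))
line_to(lpos(psi,.048),.15); hold(.2)
hit=line_to(lpos(psi,.0175),.03,f_stop=1.5)
p=get_obs()["tool_pos"];t=np.array([np.sin(psi),-np.cos(psi)])
print(hit,"off",(lpos(psi,0)-p)[:2]@t,get_obs()["ft_force"],get_obs()["clock"])
cur=psi; f0=None
for f in np.linspace(psi,2.935+.12,8)[1:]:
    h=line_to(lpos(f,off),.04,orientation=down(f),f_stop=5)
    o=get_obs();print(round(f,3),h,np.round(o["ft_force"],2))
    cur=f
    if h: break
np.save("cur.npy",cur)
w=snapshot("wrist");cv2.imwrite("pics/w4.png",w["color"]);print(o["clock"])
E
```

```text
True off 0.021988272041567523 [-0.13490083  0.18914392 -0.27414721] 16.9333
3.704 False [ 0.42  0.45 -0.9 ]
3.596 False [-0.07  0.51  0.39]
3.488 False [-0.39 -0.48 -0.78]
3.379 False [ 0.51  0.56 -0.68]
3.271 False [-1.05  0.26 -0.53]
3.163 False [-0.26  0.3  -0.14]
3.055 False [-0.27  0.68 -0.08]
19.1917
```

View pics/w4.png

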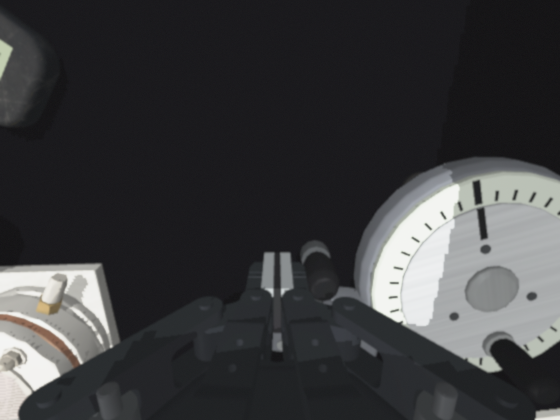

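The finger is pushing the knob (318,270) and the dial is still aligned (480,210). I'll continue slowly to the stop.

Run:
```python
from h import *
off=.0228;cur=float(np.load("cur.npy"))
b=get_obs()["ft_force"]
for f in np.arange(cur-.03,2.75,-.03):
    h=line_to(lpos(f,off),.02,orientation=down(f),f_stop=6)
    o=get_obs();t=np.array([np.sin(f),-np.cos(f)]);F=(o["ft_force"]-b)[:2]@t
    print(round(f,3),h,round(F,2))
    if h or F<-6: break
np.save("cur.npy",f)
hold(.2);o=get_obs();print((o["ft_force"]-b)[:2]@t,o["clock"])
# back off, rise, look from above
p=o["tool_pos"];q=p.copy();q[:2]-=.025*t
line_to(q,.06);q[2]=.2;line_to(q,.15)
move_ptp([.43,-.02,.25],down(0)); hold(.2)
w=snapshot("wrist");np.savez("w5.npz",**w);cv2.imwrite("pics/w5.png",cv2.resize(w["color"],None,fx=1.4,fy=1.4,interpolation=cv2.INTER_CUBIC))
a,r,e,ax=centre(w,E0);print("centre",a,e)
print([dips(*x) for x in marks(w,e)],get_obs()["clock"])
```

```text
3.025 False -0.72
2.995 False -0.66
2.965 False -1.15
2.935 False -0.39
2.905 False -5.08
2.875 False -8.58
-8.832875344444576 20.9417
centre (np.float64(0.5180002075195314), np.float64(0.0465388348388672)) (np.float64(0.5179745269775391), np.float64(0.04644932678222655))
[[(0.3092, 24.9, 177), (3.3507, 5.4, 161)], [(3.3487, 3.6, 167)]] 25.0167
```

View pics/w5.png

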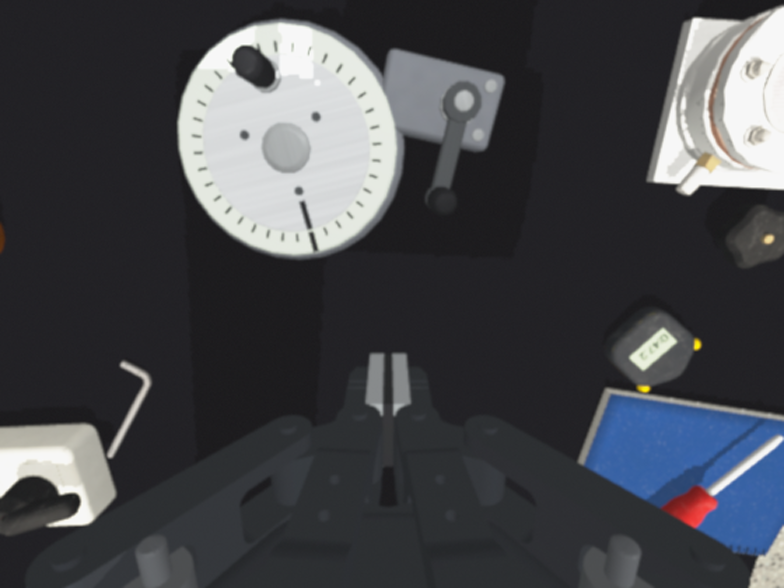

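The final view shows the index and long line collinear near (309,228). The lever is at its stop with the knob at (442,200), and the stage and bystanders are where they were.

```bash
python3 -c "
from rig import *
print(job_done())"
```

```text
the job is handed in; nothing more can be done
None
```

The job is handed in: the dial's index mark sits within about 0.002 rad of the long line, and the clamp lever is home against its stop (push force rose to about 9 N). The last picture shows no visible shift of the stage or of the bystanders in view. The white jar was out of that frame, but the arm never went near the jars. The job took about 25 s on the robot's clock.

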